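# Turn a carton the right way up and shelve it

### The arm

A 6-joint arm with a two-finger parallel gripper is mounted at the origin on the work surface. World frame = base frame: x ahead of the robot, y to its left, z up, the work surface at z = 0. Lengths are in m, angles in rad, forces in N, time in s.
With the tool pointing down it reaches from about 0.375 to 0.9 m from the base axis. Payload 3.1 kg.
Tool frame: the origin (TCP) lies on the centre line of the jaws, within the pads' length; the fingertips stand 19 mm ahead of it and the grasp point (between the pads) is the TCP; z points along the fingers, y is the line along which they close (so a half turn about z gives the same grasp; the last joint's range is limited). The gripper opens to 85 mm and grips with 20 to 120 N. Pads are 22 mm wide; open, the fingers measure 114 mm over their backs; the gripper's body (76 mm by 85 mm) begins 54 mm behind the grasp point. The pads swing forward as they close: fully open they stand 13 mm farther back than shut.
Start: joints at [1.169, 0.527, 1.433, -0, 1.181, -0.178], TCP at [0.139, 0.609, 0.25] pointing down, gripper open.
Joint ranges: [-3.08, 3.08], [-0.75, 2.2], [0.22, 2.44], [-1.43, 4.57], [0, 2.65], [-2.85, 2.85]. Speed limits (rad/s): [2.79, 2.79, 3.14, 3.14, 3.14, 3.14].

### API

Orientations are given as a unit quaternion [x, y, z, w].
In Python, from station import manip gives the robot as it stands.
- The arm moves only by the tool servo_tool, never from a script. Its argument "rows" is a list that holds one entry, the list of rows, each a list of 7 numbers: the turn, a rotation vector about the tool's x, y, z in degrees, then the shift along the tool's x, y, z in m, then the gripper command: -1 is shut, 1 is fully open, values between are in proportion. In form: [[[wx, wy, wz, tx, ty, tz, jaw], ...]]. A call has 1 to 8 rows; each row shifts and turns the commanded pose from where the row before left it, along the tool's axes as they then stand; what a row does not reach is not made up. A row lasts 1/12 s, in which the tool goes at most 41.7 mm and 7.16 degrees, less where a joint would pass 70% of its speed; a pose out of reach is approached as far as the arm can. A call is refused whole if a number of a shift passes 0.0417 or a number of a turn 7.16, either way. A call with a gripper value outside its range is refused whole. The fingers move at their own pace and stop on an object; "squeeze" is the grip in N (left out, the last holds). Time passes only in rows, so rows that do not move let the fingers close. It gives the time, the measured TCP pose, the force, the opening and the grip force at its end, in the units of the state.
- manip.sense(): the state, without advancing time (a new reading comes with each control period).
- manip.snapshot(name): name is "scene" or "top"; returns the picture (384x512x3 uint8, blue, green, red); there is no depth.
- manip.camera_info(name): a dict with "K" (3x3 intrinsics, pixels), "k1" (the pictures are not rectified: a ray, as slopes to the right and down, at radius r is drawn at 1 + k1 r^2 times it, then the intrinsics apply), "camera_from_world" (4x4, takes a point from world to camera coordinates). Camera axes: x right, y down, z forward; pixel columns grow to the right and rows downward; lengths in m; the calibration is good to about 2 mm. A picture is of the moment at which its call begins. camera_info takes no time and is no camera call.
- manip.sign_off(): hands the job in; it is judged then, once.
The state is a dict: "t": time; "q": joint angles; "qd": joint speeds; "tau": joint torques, N m; "tcp_pos": TCP position; "tool_rot": TCP orientation; "force": force on the tool from outside, world axes, zero at the start; "ft_torque": the same for the moment, N m; "finger_gap": opening from 0.0 (shut) to 1.0 (fully open); "gripper_force": force on a finger pad.
Only numpy, scipy, OpenCV 4.12 (cv2) and the standard library are available. Lean on these libraries where they do the work, as an engineer would, in place of code of your own. Each camera call takes 0.05 s, during which the arm holds its last target. There are 200 camera calls.

### The job

The packed cardboard carton on the bench mat is standing upside down. Roll it over, one quarter turn at a time, resting it on its side in between, until its orange-labelled top is up; tip it where it stands rather than lifting it off the bench. Then slide it, narrow end first, fully home against the back of the empty wire bay, square in the bay, without disturbing anything else.

Things in the scene. Friction and masses are not known exactly. Their poses are not given: they have to be found in the camera images.
- carton_mid (a point): Centre of the closed rigid carton: 120 mm long (x axis), 76 mm wide (y), 100 mm high (z, out of the top, the face with the orange label; z points down at the start). About 0.6 kg, heavy towards its bottom: centre of mass 15 mm from this point on the side away from the label. Friction with the bench about 0.6, so pushed low it slides, pushed near its upper edge it tips. Arrows on its sides point to the top.
- bay_free: The empty one of three equal fixed steel-wire bays in a row at the far side, 125 mm apart centre to centre (it may be any of them). Origin on the bench, on the bay's centre line, below the front of its back wires; x level, pointing into the bay, away from the robot; y left; z up. Back wires at x = 0, 30, 60 and 88 mm high. A carton fully home has its centre at x = -60 mm, y = 0.
- bay_mouth (a point): Middle of the empty bay's open mouth, on the bench, 108 mm in front of the bay's origin. From here to the back wires run two wire side fences, 88 mm high and 100 mm apart in the clear.
- tin: Bystander: grey rectangular solvent tin, 62 x 90 x 150 mm with a red cap, standing in one of the other bays; origin at the centre of its underside, z up.
- case_low: Bystander: white steel case 90 x 94 x 42 mm lying in the remaining bay; origin at the centre of its underside.
- case_top: Bystander: a second such case on top of the first; origin at the centre of its underside.
- drill: Bystander: red cordless drill standing on its battery, about 220 mm long and 195 mm high, at the right side of the bench; origin at the centre of its foot.
- tape: Bystander: roll of blue tape, 104 mm across and 48 mm high, at the right side; origin at the centre of its underside.
- paint: Bystander: green paint can, 100 mm across and 120 mm high, at the left side; origin at the centre of its underside.
- jug: Bystander: white plastic jug 85 x 120 x 200 mm at the left side; origin at the centre of its underside.
There are look-alikes about, which are no part of the job. Of the things that look like the part that bears carton_mid, take the one that is farthest to the robot's right at the start.

How it is judged:
On the way, in this order (a step that is already met when the one before it is completed fails the run):
1. the carton lies at rest on one of its sides, a quarter turn from upside down (angle between carton_mid's own z axis and vertical between 1.45 and 1.69 rad and angular speed of carton below 0.15 rad/s), for 0.2 s.
2. the carton stands at rest with its orange-labelled top up (angle between carton_mid's own z axis and vertical below 0.1 rad and angular speed of carton below 0.15 rad/s), for 0.2 s.
At the end, for the whole second after the job is handed in: The carton stands flat on the bench in the empty bay with its orange-labelled top up (within 0.08 rad), a narrow end within 10 mm of the back wires, within 20 mm of the bay's centre line and within 0.12 rad of square, at rest (angle between carton_mid's own z axis and vertical below 0.08 rad and height (world z) of carton_mid below 0.056 m and x of carton_mid in the frame of bay_free between -0.07 and -0.05 m and y of carton_mid in the frame of bay_free between -0.02 and 0.02 m and angle between the x axis of carton_mid and the x axis of bay_free, either way round below 0.12 rad and linear speed of carton below 0.01 m/s); the robot touches nothing.
It fails at once if the carton is lifted off the bench or thrown (its centre over 90 mm high) (height (world z) of carton_mid above 0.09 m).
It fails at once if a bystander is moved by more than 20 mm (distance of any of tin, case_low, case_top, drill, tape, paint, jug from where it was at the start of the episode above 0.02 m).
It also fails if it takes over 69 s, if anything falls off the work surface, if the arm or the gripper's body presses on something with over 40 N, if the wrist force passes 120 N, or if a joint passes its speed limit or range.

## Working session

There is one attempt and no reset: what is moved stays moved. The work goes in short steps, Python scripts to look and compute and a tool call to move; the robot and the scene stay as the last step left them, time stands still between calls to the robot, and variables do not carry over. Pictures are saved under pics/ and viewed, at most 10 in all, crops included, and the job is handed in when it is done.

Besides the shell and the picture viewer there is one more tool, called after "Call:" as name(argument=value, ...), one argument or row to a line, values as JSON. servo_tool: Moves the arm, as the interface text tells. Its arguments: {"type":"object","properties":{"rows":{"type":"array","items":{"type":"array","items":{"type":"array","items":{"type":"number"}}}},"squeeze":{"type":"number"}},"required":["rows"]}

```bash
mkdir -p pics; cat > h.py <<'E'
import numpy as np, cv2
from station import manip
from scipy.spatial.transform import Rotation as R
def cam(n):
    c=manip.camera_info(n); return np.array(c["K"]),float(c["k1"]),np.array(c["camera_from_world"])
def proj(n,P):
    K,k,T=cam(n); p=np.atleast_2d(P)@T[:3,:3].T+T[:3,3]; s=p[:,:2]/p[:,2:]
    s=s*(1+k*(s**2).sum(1,keepdims=True)); return s@K[:2,:2].T+K[:2,2]
def unproj(n,uv,z):
    K,k,T=cam(n); uv=np.atleast_2d(np.float64(uv))
    d=(uv-K[:2,2])@np.linalg.inv(K[:2,:2]).T; s=d.copy()
    for _ in range(20): s=d/(1+k*(s**2).sum(1,keepdims=True))
    r=np.c_[s,np.ones(len(s))]@T[:3,:3]; c=-T[:3,:3].T@T[:3,3]
    return c+r*((z-c[2])/r[:,2])[:,None]
def st():
    s=manip.sense(); print(round(s["t"],2),np.round(s["tcp_pos"],4),np.round(s["tool_rot"],4),np.round(s["q"],2),np.round(s["force"],1),s["finger_gap"]); return s
E
python3 - <<'E'
from h import *
for n in("scene","top"):
    cv2.imwrite(f"pics/{n}0.png",cv2.resize(manip.snapshot(n),(800,600)))
    K,k,T=cam(n); print(n,K.round(1).tolist(),k,(-T[:3,:3].T@T[:3,3]).round(3),T[:3,:3].round(2).tolist())
st()
E
```

```text
scene [[377.1, 0.0, 252.1], [0.0, 377.1, 187.2], [0.0, 0.0, 1.0]] -0.11598383724951701 [1.137 0.801 0.766] [[-0.79, 0.61, -0.01], [0.35, 0.43, -0.84], [-0.51, -0.66, -0.55]]
top [[479.7, 0.0, 262.3], [0.0, 479.7, 188.3], [0.0, 0.0, 1.0]] 0.018406102043199056 [ 0.294 -0.016  1.5  ] [[0.0, -1.0, -0.0], [-0.99, -0.0, -0.14], [0.14, 0.0, -0.99]]
0.1 [0.1385 0.6088 0.2494] [ 1.117e-01  9.937e-01 -1.000e-03 -3.000e-04] [ 1.17  0.53  1.43 -0.    1.18 -0.18] [-0.9 -0.4  1.2] 0.9980922234210263
```

View pics/scene0.png

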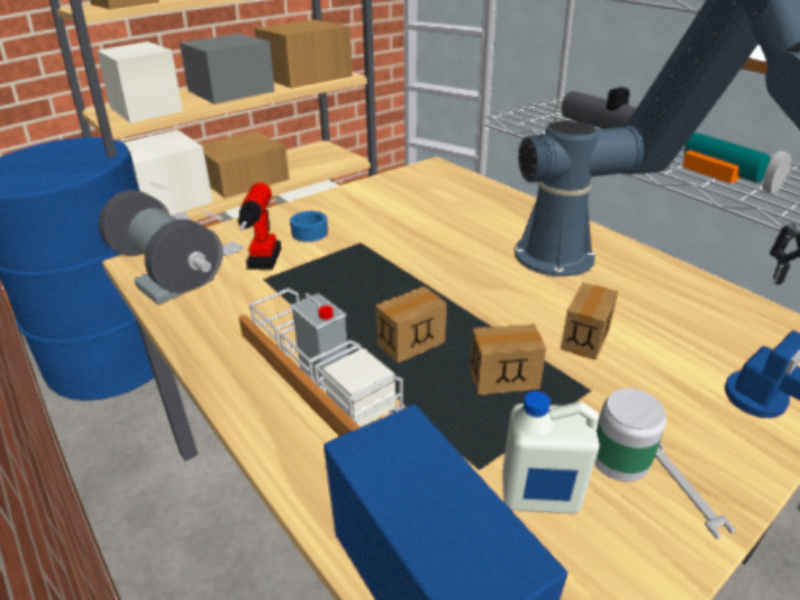

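View pics/top0.png

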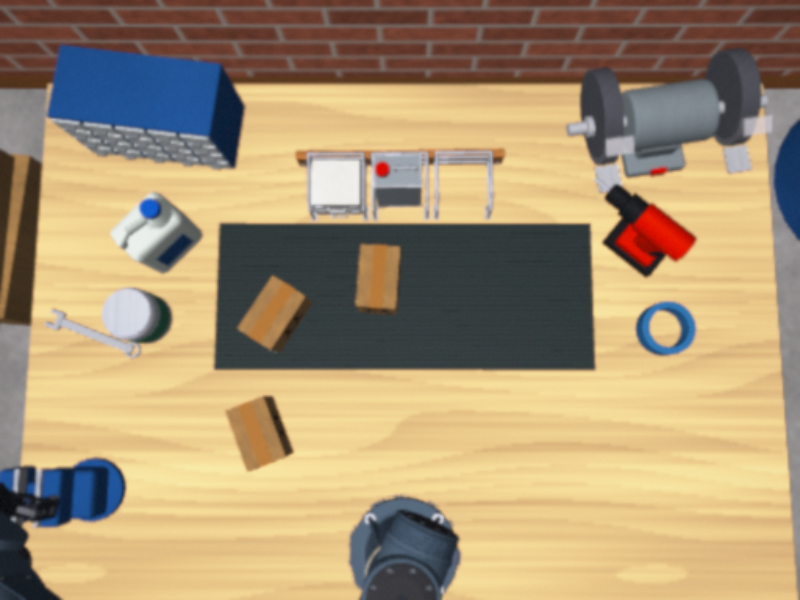

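Three look-alike cartons in the 800x600 top view: (378,278), (272,313) and (258,433). Robot's right is image right, so the one at (378,278) is meant. The empty bay is the right one, at (463,185). I'll confirm the carton in an enlarged crop.

```bash
python3 - <<'E'
from h import *
im=manip.snapshot("top"); sc=manip.snapshot("scene")
a=cv2.resize(im[85:215,215:335],None,fx=4,fy=4,interpolation=cv2.INTER_CUBIC)
b=cv2.resize(sc[175:245,230:300],None,fx=4,fy=4,interpolation=cv2.INTER_CUBIC)
o=np.zeros((520,770,3),np.uint8); o[:520,:480]=a; o[:280,490:770]=b; cv2.imwrite("pics/crop.png",o)
h=cv2.cvtColor(im,cv2.COLOR_BGR2HSV)
m=cv2.inRange(h,(5,80,90),(25,255,255)); m[:150]=0;m[210:]=0;m[:,:220]=0;m[:,265:]=0
c=max(cv2.findContours(m,0,2)[0],key=cv2.contourArea); r=cv2.minAreaRect(c); print(r)
bx=cv2.boxPoints(r); w=unproj("top",bx,.1); print(w.round(4).tolist(),unproj("top",r[0],.1).round(4))
E
```

```text
((241.4863739013672, 176.68418884277344), (27.073972702026367, 42.069923400878906), 4.236394882202148)
[[0.4629, 0.0923, 0.1], [0.5887, 0.0845, 0.1], [0.5826, 0.0041, 0.1], [0.4571, 0.0129, 0.1]] [[0.5224 0.0485 0.1   ]]
```

View pics/crop.png

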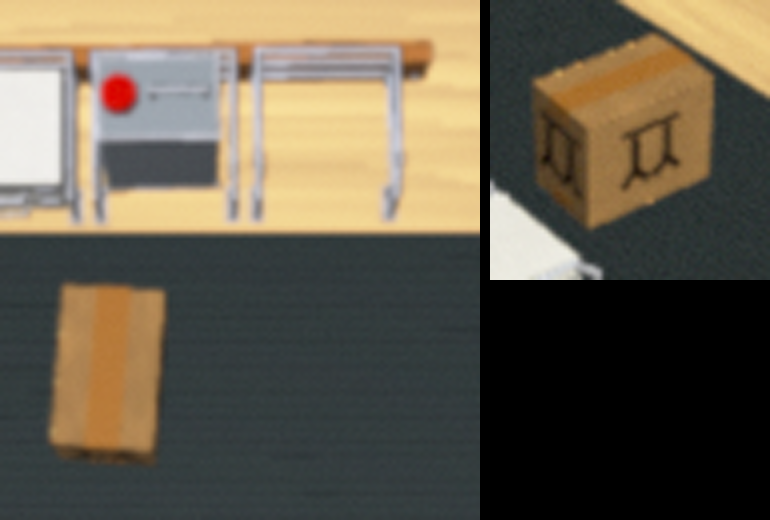

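The top view crop shows the right-hand carton, long axis nearly along world x, with arrows pointing down, so it is upside down. The empty bay is next to it, with its front post feet at crop (257,216) and (390,216) and its back top corners at (256,50) and (400,50).

```bash
python3 - <<'E'
from h import *
f=lambda x,y:(215+x/4-.5,85+y/4-.5)
print("feet",unproj("top",[f(257,216),f(390,216),f(97,218),f(233,216)],0).round(4).tolist())
print("topback",unproj("top",[f(256,50),f(400,50),f(95,53),f(236,51)],.088).round(4).tolist())
g=[f(62,286),f(165,291),f(157,452),f(50,445)]
print("carton top",unproj("top",g,.1).round(4).tolist())
h=lambda x,y:(230+(x-490)/4-.5,175+y/4-.5)
print("scene: top corners",unproj("scene",[h(533,82),h(590,118),h(714,77),h(655,33)],.1).round(4).tolist(),"foot",unproj("scene",[h(590,229),h(712,170),h(536,185)],0).round(4).tolist())
E
```

```text
feet [[0.6627, -0.0654, 0.0], [0.6627, -0.1718, 0.0], [0.661, 0.0627, 0.0], [0.6627, -0.0462, 0.0]]
topback [[0.7707, -0.0622, 0.088], [0.7706, -0.172, 0.088], [0.7682, 0.0606, 0.088], [0.7699, -0.047, 0.088]]
carton top [[0.5847, 0.0831, 0.1], [0.581, 0.0065, 0.1], [0.4605, 0.012, 0.1], [0.4656, 0.0907, 0.1]]
scene: top corners [[0.58, 0.0089, 0.1], [0.5751, 0.0744, 0.1], [0.4662, 0.0927, 0.1], [0.4608, 0.015, 0.1]] foot [[0.5823, 0.0818, -0.0], [0.4577, 0.086, 0.0], [0.5823, 0.0106, 0.0]]
```

The free bay is the right one: centre y ≈ -0.118, mouth x ≈ 0.662, back x ≈ 0.770. The carton centre is about (0.523, 0.048), yaw about -3°. Two rolls towards -y bring it in front of the bay. I'll approach its left face with the open fingers side by side.

Call:
servo_tool(
  rows=[
    [[0, 0, 6.68, 0, 0, 0, 1], [0, 0, 6.68, 0, 0, 0, 1], [0, 0, 6.68, 0, 0, 0, 1], [0, 0, 6.68, 0, 0, 0, 1], [0, 0, 6.68, 0, 0, 0, 1], [0, 0, 6.68, 0, 0, 0, 1]],
  ],
)

```text
t: 0.7
tcp_pos: [0.1386, 0.6092, 0.25]
tool_rot: [0.448, 0.894, -0.0, 0.0]
force: [0.9, 0.9, 0.7]
finger_gap: 1.002
gripper_force: 0.0
```

Call:
servo_tool(
  rows=[
    [[0, 0, 6.68, 0, 0, 0, 1], [0, 0, 6.68, 0, 0, 0, 1], [0, 0, 6.68, 0, 0, 0, 1], [0, 0, 6.68, 0, 0, 0, 1], [0, 0, 6.68, 0, 0, 0, 1], [0, 0, 6.68, 0, 0, 0, 1]],
  ],
)

```text
t: 1.2
tcp_pos: [0.1386, 0.6092, 0.25]
tool_rot: [0.727, 0.686, -0.0, 0.0]
force: [0.3, -0.0, -0.8]
finger_gap: 1.001
gripper_force: 0.0
```

Call:
servo_tool(
  rows=[
    [[0, 0, 0, -0.028, 0.0256, 0.0035, 1], [0, 0, 0, -0.028, 0.0256, 0.0035, 1], [0, 0, 0, -0.028, 0.0256, 0.0035, 1], [0, 0, 0, -0.028, 0.0256, 0.0035, 1], [0, 0, 0, -0.028, 0.0256, 0.0035, 1], [0, 0, 0, -0.028, 0.0256, 0.0035, 1], [0, 0, 0, -0.028, 0.0256, 0.0035, 1], [0, 0, 0, -0.028, 0.0256, 0.0035, 1]],
  ],
)

```text
t: 1.87
tcp_pos: [0.3323, 0.3735, 0.2222]
tool_rot: [0.725, 0.689, 0.0, 0.0]
force: [0.1, 0.8, 0.1]
finger_gap: 0.999
gripper_force: 0.0
```

Call:
servo_tool(
  rows=[
    [[0, 0, 0, -0.028, 0.0256, 0.0035, 1], [0, 0, 0, -0.028, 0.0256, 0.0035, 1], [0, 0, 0, -0.028, 0.0256, 0.0035, 1], [0, 0, 0, -0.028, 0.0256, 0.0035, 1], [0, 0, 0, -0.028, 0.0256, 0.0035, 1], [0, 0, 0, -0.028, 0.0256, 0.0035, 1], [0, 0, 0, -0.028, 0.0256, 0.0035, 1], [0, 0, 0, -0.028, 0.0256, 0.0035, 1]],
  ],
)

```text
t: 2.53
tcp_pos: [0.5253, 0.139, 0.1941]
tool_rot: [0.725, 0.688, -0.0, -0.0]
force: [0.4, 0.3, 0.4]
finger_gap: 1.001
gripper_force: 0.0
```

Call:
servo_tool(
  rows=[
    [[0, 0, 0, -0.02, 0, 0.01, 1], [0, 0, 0, 0, 0, 0.03, 1], [0, 0, 0, 0, 0, 0.03, 1], [0, 0, 0, 0, 0, 0.03, 1], [0, 0, 0, 0, 0, 0, 1]],
  ],
)

```text
t: 2.95
tcp_pos: [0.5197, 0.1201, 0.0895]
tool_rot: [0.726, 0.688, -0.004, -0.004]
force: [-0.4, -0.7, -0.5]
finger_gap: 1.001
gripper_force: 0.0
```

Call:
servo_tool(
  rows=[
    [[0, 0, 0, -0.006, 0, 0, 1], [0, 0, 0, -0.006, 0, 0, 1], [0, 0, 0, -0.004, 0, 0, 1], [0, 0, 0, 0, 0, 0, 1]],
  ],
)

```text
t: 3.28
tcp_pos: [0.5238, 0.1039, 0.0962]
tool_rot: [0.726, 0.688, 0.001, 0.001]
force: [0.2, -0.9, 0.4]
finger_gap: 1.005
gripper_force: 0.0
```

```bash
python3 - <<'E'
from h import *
st()
o=np.zeros((480,800,3),np.uint8)
t=manip.snapshot("top")[120:240,190:300];s=manip.snapshot("scene")[140:260,210:300]
o[:,:440]=cv2.resize(t,None,fx=4,fy=4);o[:,440:]=cv2.resize(s,None,fx=4,fy=4);cv2.imwrite("pics/a.png",o)
E
```

```text
3.28 [0.5238 0.1039 0.0962] [0.7256 0.6882 0.0013 0.0014] [-0.01  0.64  1.79 -0.    0.71  0.04] [ 0.2 -0.9  0.4] 1.0051742027636765
```

View pics/a.png

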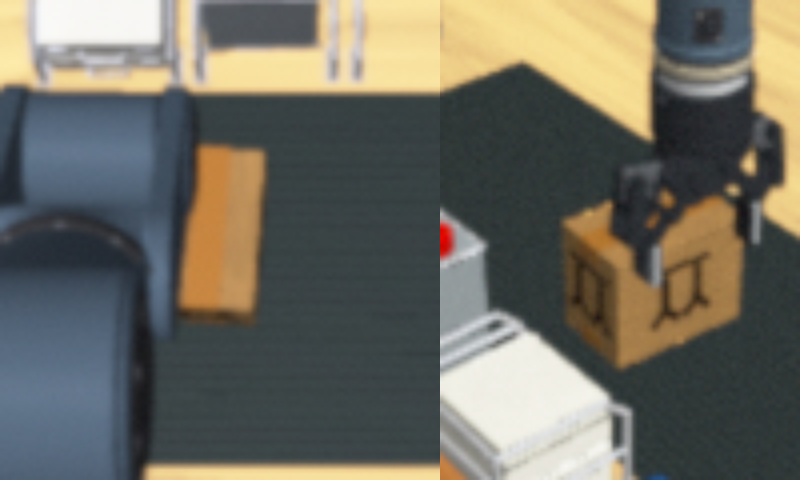

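Top view: the fingers stand at the carton's left side, with the carton's visible part at (180–265,145–320). Scene view: fingertips at (655,285) and (755,243), in front of the upper half of the face. Next I'll make contact and push along the tipping arc.

Call:
servo_tool(
  rows=[
    [[0, 0, 0, -0.004, 0, 0.006, 1], [0, 0, 0, -0.004, 0, 0, 1], [0, 0, 0, -0.004, 0, 0, 1], [0, 0, 0, -0.004, 0, -0.003, 1], [0, 0, 0, -0.004, 0, -0.003, 1], [0, 0, 0, -0.004, 0, -0.003, 1], [0, 0, 0, -0.004, 0, -0.003, 1], [0, 0, 0, 0, 0, 0, 1]],
  ],
)

```text
t: 4.05
tcp_pos: [0.5213, 0.076, 0.1007]
tool_rot: [0.725, 0.688, 0.0, 0.0]
force: [1.5, 2.6, 1.2]
finger_gap: 0.999
gripper_force: 1.2
```

```bash
python3 - <<'E'
from h import *
st()
o=np.zeros((480,800,3),np.uint8)
t=manip.snapshot("top")[120:240,190:300];s=manip.snapshot("scene")[140:260,210:300]
o[:,:440]=cv2.resize(t,None,fx=4,fy=4);o[:,440:]=cv2.resize(s,None,fx=4,fy=4);cv2.imwrite("pics/b.png",o)
E
```

```text
4.05 [0.5213 0.076  0.1007] [7.254e-01 6.883e-01 1.000e-04 4.000e-04] [-0.07  0.63  1.8  -0.    0.71 -0.01] [1.5 2.6 1.2] 0.9991187296744549
```

View pics/b.png

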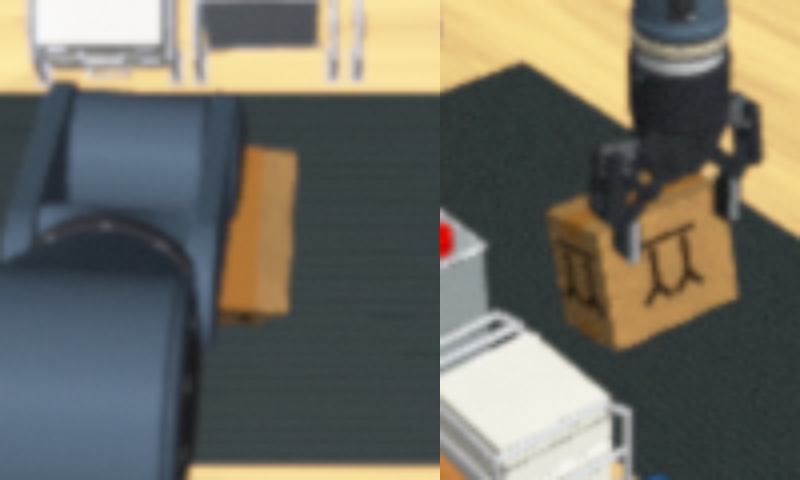

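The carton is tipping cleanly about its right edge, now about 13°: its lower left edge in the scene view has lifted to (620,350). I'll continue along the arc.

Call:
servo_tool(
  rows=[
    [[0, 0, 0, -0.0045, 0, -0.0024, 1], [0, 0, 0, -0.0045, 0, -0.0022, 1], [0, 0, 0, -0.0047, 0, -0.002, 1], [0, 0, 0, -0.0047, 0, -0.0018, 1], [0, 0, 0, -0.0048, 0, -0.0016, 1], [0, 0, 0, -0.0048, 0, -0.0014, 1], [0, 0, 0, -0.0048, 0, -0.001, 1], [0, 0, 0, 0, 0, 0, 1]],
  ],
)

```text
t: 4.82
tcp_pos: [0.5192, 0.0429, 0.1128]
tool_rot: [0.726, 0.688, -0.0, 0.0]
force: [-0.1, 0.2, -0.5]
finger_gap: 1.002
gripper_force: 0.0
```

Call:
servo_tool(
  rows=[
    [[0, 0, 0, -0.005, 0, 0, 1], [0, 0, 0, -0.005, 0, 0, 1], [0, 0, 0, 0, 0, 0, 1], [0, 0, 0, 0, 0, 0, 1], [0, 0, 0, 0, 0, 0, 1]],
  ],
)

```text
t: 5.23
tcp_pos: [0.5188, 0.034, 0.1126]
tool_rot: [0.725, 0.688, -0.0, -0.0]
force: [-0.0, 0.5, -0.1]
finger_gap: 1.001
gripper_force: 0.0
```

```bash
python3 - <<'E'
from h import *
st()
o=np.zeros((480,800,3),np.uint8)
t=manip.snapshot("top")[120:240,210:310];s=manip.snapshot("scene")[120:240,190:290]
o[:,:400]=cv2.resize(t,None,fx=4,fy=4);o[:,400:]=cv2.resize(s,None,fx=4,fy=4);cv2.imwrite("pics/c.png",o)
E
```

```text
5.23 [0.5188 0.034  0.1126] [ 7.253e-01  6.884e-01 -1.000e-04 -1.000e-04] [-0.15  0.6   1.81  0.    0.73 -0.1 ] [-0.   0.5 -0.1] 1.0014153582330287
```

View pics/c.png

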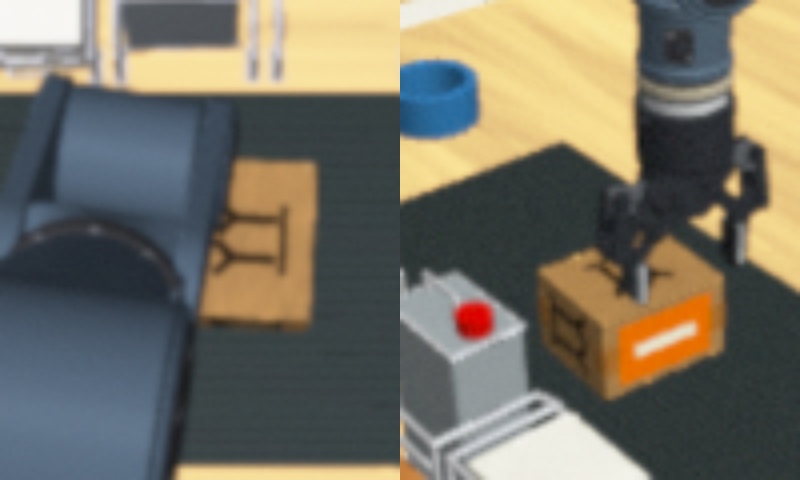

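The carton lies on its side with the orange label facing +y. In the scene view the label face's corners are: lower (610,398), upper (608,325), right (722,275). Right top corners in the top view: (318,160) and (312,325). Now I'll locate its edges.

```bash
python3 - <<'E'
from h import *
f=lambda x,y:(210+x/4-.5,120+y/4-.5)
s=lambda x,y:(190+(x-400)/4-.5,120+y/4-.5)
print(unproj("top",[f(318,160),f(312,325)],.076).round(4).tolist())
print("labeltop",unproj("scene",[s(608,325),s(722,275),s(538,268)],.076).round(4).tolist(),"foot",unproj("scene",[s(610,399),s(722,350),s(541,340)],0).round(4).tolist())
E
```

```text
[[0.5791, -0.0937, 0.076], [0.4537, -0.0884, 0.076]]
labeltop [[0.5759, 0.0086, 0.076], [0.4601, 0.0108, 0.076], [0.5724, -0.0943, 0.076]] foot [[0.575, 0.0064, 0.0], [0.4603, 0.0124, 0.0], [0.5724, -0.0972, 0.0]]
```

Call:
servo_tool(
  rows=[
    [[0, 0, 0, 0.006, -0.002, 0, 1], [0, 0, 0, 0, 0, 0.013, 1], [0, 0, 0, 0, 0, 0.013, 1], [0, 0, 0, 0, 0, 0.012, 1], [0, 0, 0, 0, 0, 0, 1], [0, 0, 0, -0.005, 0, 0, 1], [0, 0, 0, -0.005, 0, 0, 1], [0, 0, 0, -0.004, 0, 0, 1]],
  ],
)

```text
t: 6.0
tcp_pos: [0.5169, 0.0257, 0.0754]
tool_rot: [0.725, 0.689, 0.0, 0.001]
force: [0.4, 0.2, -0.7]
finger_gap: 1.0
gripper_force: 0.0
```

Call:
servo_tool(
  rows=[
    [[0, 0, 0, -0.003, 0, 0, 1], [0, 0, 0, -0.003, 0, -0.002, 1], [0, 0, 0, -0.003, 0, -0.003, 1], [0, 0, 0, -0.003, 0, -0.003, 1]],
  ],
)

```text
t: 6.33
tcp_pos: [0.5162, 0.0148, 0.0836]
tool_rot: [0.726, 0.688, 0.001, -0.0]
force: [1.6, 6.3, 3.1]
finger_gap: 0.999
gripper_force: 3.3
```

```bash
python3 - <<'E'
from h import *
st()
o=np.zeros((480,800,3),np.uint8)
t=manip.snapshot("top")[120:240,210:310];s=manip.snapshot("scene")[120:240,190:290]
o[:,:400]=cv2.resize(t,None,fx=4,fy=4);o[:,400:]=cv2.resize(s,None,fx=4,fy=4);cv2.imwrite("pics/d.png",o)
E
```

```text
6.33 [0.5162 0.0148 0.0836] [ 7.257e-01  6.880e-01  1.000e-03 -1.000e-04] [-0.19  0.65  1.84  0.    0.65 -0.14] [1.6 6.3 3.1] 0.9990380185257889
```

View pics/d.png

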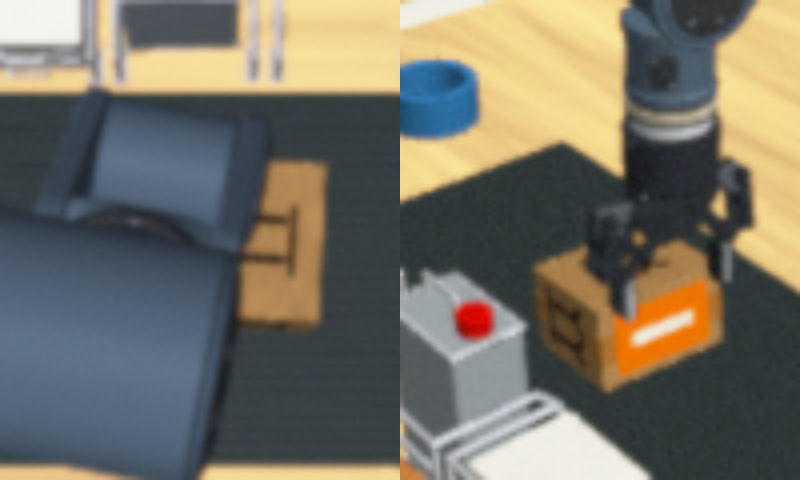

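Fingertips bear on the label face just below its upper edge, at (627,315). The lower edge has lifted to about (610,390), so tipping has begun. I'll follow the arc.

Call:
servo_tool(
  rows=[
    [[0, 0, 0, -0.0035, 0, -0.0038, 1], [0, 0, 0, -0.0035, 0, -0.0038, 1], [0, 0, 0, -0.0038, 0, -0.0036, 1], [0, 0, 0, -0.0038, 0, -0.0036, 1], [0, 0, 0, -0.004, 0, -0.0034, 1], [0, 0, 0, -0.004, 0, -0.0034, 1], [0, 0, 0, -0.0043, 0, -0.003, 1], [0, 0, 0, -0.0043, 0, -0.003, 1]],
  ],
)

```text
t: 7.1
tcp_pos: [0.5142, -0.0179, 0.1105]
tool_rot: [0.725, 0.688, -0.0, 0.0]
force: [0.5, 1.2, -0.5]
finger_gap: 0.999
gripper_force: 0.4
```

Call:
servo_tool(
  rows=[
    [[0, 0, 0, -0.0046, 0, -0.0028, 1], [0, 0, 0, -0.0046, 0, -0.0026, 1], [0, 0, 0, -0.0048, 0, -0.0024, 1], [0, 0, 0, -0.0048, 0, -0.0022, 1]],
  ],
)

```text
t: 7.43
tcp_pos: [0.5128, -0.0364, 0.1203]
tool_rot: [0.725, 0.688, -0.0, -0.0]
force: [-0.1, 0.8, 0.5]
finger_gap: 1.0
gripper_force: 0.2
```

```bash
python3 - <<'E'
from h import *
st()
o=np.zeros((480,800,3),np.uint8)
t=manip.snapshot("top")[120:240,210:310];s=manip.snapshot("scene")[120:240,190:290]
o[:,:400]=cv2.resize(t,None,fx=4,fy=4);o[:,400:]=cv2.resize(s,None,fx=4,fy=4);cv2.imwrite("pics/e.png",o)
E
```

```text
7.43 [ 0.5128 -0.0364  0.1203] [ 7.253e-01  6.885e-01 -4.000e-04 -3.000e-04] [-0.29  0.58  1.82 -0.    0.74 -0.24] [-0.1  0.8  0.5] 0.9997725015124752
```

View pics/e.png

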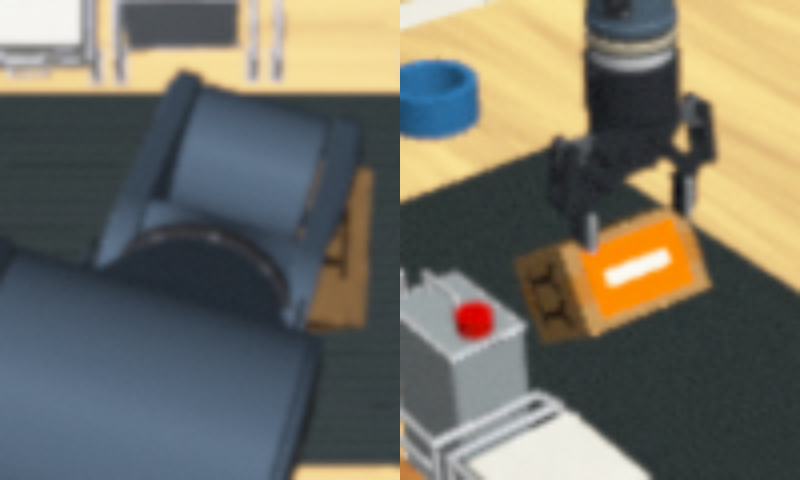

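The carton is tilted about 38°, close to balance, with the label now facing up-left at (640,265). A few more steps will carry it over.

Call:
servo_tool(
  rows=[
    [[0, 0, 0, -0.005, 0, -0.0018, 1], [0, 0, 0, -0.005, 0, -0.0015, 1], [0, 0, 0, -0.005, 0, -0.001, 1], [0, 0, 0, -0.005, 0, -0.0008, 1], [0, 0, 0, 0, 0, 0, 1], [0, 0, 0, 0, 0, 0, 1], [0, 0, 0, 0, 0, 0, 1], [0, 0, 0, 0, 0, 0, 1]],
  ],
)

```text
t: 8.2
tcp_pos: [0.512, -0.0556, 0.1252]
tool_rot: [0.725, 0.689, -0.0, -0.0]
force: [-0.8, -0.8, 0.7]
finger_gap: 1.0
gripper_force: 0.0
```

Call:
servo_tool(
  rows=[
    [[0, 0, 0, 0.015, 0, -0.02, 1], [0, 0, 0, 0.015, -0.02, -0.03, 1], [0, 0, 0, 0, -0.035, -0.02, 1], [0, 0, 0, 0, -0.04, 0, 1], [0, 0, 0, 0, 0, 0, 1]],
  ],
)

```text
t: 8.62
tcp_pos: [0.4076, -0.0171, 0.1946]
tool_rot: [0.725, 0.689, -0.004, -0.007]
force: [-1.1, 0.3, -0.0]
finger_gap: 1.001
gripper_force: 0.0
```

```bash
python3 - <<'E'
from h import *
st()
o=np.zeros((480,800,3),np.uint8)
t=manip.snapshot("top")[110:230,230:330];s=manip.snapshot("scene")[110:230,170:270]
cv2.imwrite("pics/full_top.png",manip.snapshot("top"))
o[:,:400]=cv2.resize(t,None,fx=4,fy=4);o[:,400:]=cv2.resize(s,None,fx=4,fy=4);cv2.imwrite("pics/f.png",o)
E
```

```text
8.62 [ 0.4076 -0.0171  0.1946] [ 0.7247  0.689  -0.0037 -0.0066] [-0.32  0.34  2.   -0.    0.81 -0.27] [-1.1  0.3 -0. ] 1.001080294248904
```

View pics/f.png

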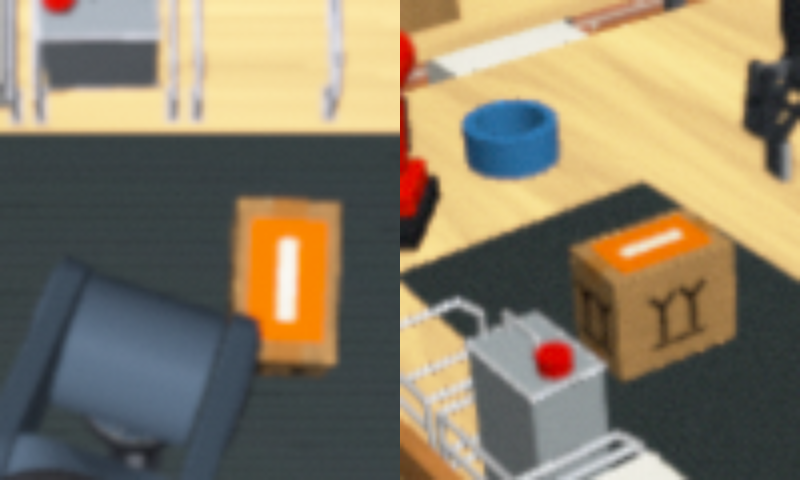

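The carton now stands upright, orange label up. Top view: top-face corners at (238,199), (342,201) and (337,366). Bay post feet at (197,117) and (328,117). I'll measure it with an orange-label fit.

```bash
python3 - <<'E'
from h import *
f=lambda x,y:(230+x/4-.5,110+y/4-.5)
c=unproj("top",[f(238,199),f(342,201),f(337,366)],.1);print(c.round(4).tolist(),((c[0]+c[2])/2).round(4))
d=c[1]-c[2];print("yaw",np.degrees(np.arctan2(d[1],d[0])),np.degrees(np.arctan2(*(c[1]-c[0])[:2])))
s=lambda x,y:(170+(x-400)/4-.5,110+y/4-.5)
c=unproj("scene",[s(571,248),s(623,284),s(736,243),s(683,211)],.1);print(c.round(4).tolist(),c.mean(0).round(4))
print("feet",unproj("scene",[s(575,347),s(627,380),s(735,337)],0).round(4).tolist())
print(unproj("top",[f(197,117),f(328,117)],0).round(4).tolist())
E
```

```text
[[0.575, -0.0924, 0.1], [0.5735, -0.1695, 0.1], [0.4503, -0.1642, 0.1]] [ 0.5127 -0.1283  0.1   ]
yaw -2.502202286400997 -178.90377173055913
[[0.5703, -0.1668, 0.1], [0.5684, -0.0905, 0.1], [0.4553, -0.0833, 0.1], [0.4575, -0.1573, 0.1]] [ 0.5129 -0.1245  0.1   ]
feet [[0.576, -0.1647, 0.0], [0.5684, -0.094, 0.0], [0.4553, -0.0869, 0.0]]
[[0.6619, -0.0654, 0.0], [0.6619, -0.1702, 0.0]]
```

Call:
servo_tool(
  rows=[
    [[0, 0, 6.92, 0, 0, 0, 1], [0, 0, 6.92, 0, 0, 0, 1], [0, 0, 6.92, 0, 0, 0, 1], [0, 0, 6.92, 0, 0, 0, 1], [0, 0, 6.92, 0, 0, 0, 1], [0, 0, 6.92, 0, 0, 0, 1], [0, 0, 6.92, 0, 0, 0, 1]],
  ],
)

```text
t: 9.35
tcp_pos: [0.4209, -0.0214, 0.1952]
tool_rot: [0.945, 0.328, 0.001, 0.0]
force: [0.1, -0.8, -0.5]
finger_gap: 1.002
gripper_force: 0.0
```

Call:
servo_tool(
  rows=[
    [[0, 0, 6.92, 0, 0, 0, 1], [0, 0, 6.92, 0, 0, 0, 1], [0, 0, 6.92, 0, 0, 0, 1], [0, 0, 6.92, 0, 0, 0, 1], [0, 0, 6.92, 0, 0, 0, 1], [0, 0, 6.92, 0, 0, 0, 1], [0, 0, 0, 0, 0, 0, 1], [0, 0, 0, 0, 0, 0, 1]],
  ],
)

```text
t: 10.02
tcp_pos: [0.4203, -0.0212, 0.1952]
tool_rot: [1.0, -0.024, 0.0, 0.0]
force: [-0.2, -0.6, 0.2]
finger_gap: 0.996
gripper_force: 0.0
```

Call:
servo_tool(
  rows=[
    [[0, 0, 0, 0.024, 0.0337, 0, 1], [0, 0, 0, 0.024, 0.0337, 0, 1], [0, 0, 0, 0.024, 0.0336, 0, 1], [0, 0, 0, 0, 0, 0.01, 1], [0, 0, 0, 0, 0, 0.02, 1], [0, 0, 0, 0, 0, 0.02, 1], [0, 0, 0, 0, 0, 0, 1]],
  ],
)

```text
t: 10.6
tcp_pos: [0.4842, -0.1251, 0.1423]
tool_rot: [1.0, -0.025, -0.003, -0.001]
force: [0.2, 0.4, 0.4]
finger_gap: 0.998
gripper_force: 0.0
```

```bash
python3 - <<'E'
from h import *
st()
o=np.zeros((480,800,3),np.uint8)
t=manip.snapshot("top")[110:230,230:330];s=manip.snapshot("scene")[110:230,170:270]
o[:,:400]=cv2.resize(t,None,fx=4,fy=4);o[:,400:]=cv2.resize(s,None,fx=4,fy=4);cv2.imwrite("pics/g.png",o)
E
```

```text
10.6 [ 0.4842 -0.1251  0.1423] [ 0.9997 -0.0248 -0.0029 -0.0014] [-0.48  0.53  1.84  0.    0.78  1.14] [0.2 0.4 0.4] 0.9983853573495091
```

Call:
servo_tool(
  rows=[
    [[0, 0, 0, 0, 0, 0.01, 1], [0, 0, 0, 0, 0, 0.01, 1], [0, 0, 0, 0, 0, 0.008, 1], [0, 0, 0, 0, 0, 0.006, 1], [0, 0, 0, 0, 0, 0.004, 1], [0, 0, 0, 0, 0, 0.004, 1], [0, 0, 0, 0, 0, 0.003, 1]],
  ],
)

```text
t: 11.28
tcp_pos: [0.4855, -0.1254, 0.1]
tool_rot: [1.0, -0.026, -0.0, -0.0]
force: [0.0, -0.2, 0.2]
finger_gap: 1.003
gripper_force: 0.0
```

Call:
servo_tool(
  rows=[
    [[0, 0, 0, 0, 0, 0.004, 1], [0, 0, 0, 0, 0, 0.004, 1], [0, 0, 0, 0, 0, 0.006, 1], [0, 0, 0, 0, 0, 0.008, 1], [0, 0, 0, 0, 0, 0.008, 1], [0, 0, 0, 0, 0, 0, 1]],
  ],
)

```text
t: 11.78
tcp_pos: [0.4847, -0.125, 0.0688]
tool_rot: [1.0, -0.026, -0.001, -0.001]
force: [0.0, 0.6, -0.0]
finger_gap: 0.998
gripper_force: 0.0
```

Call:
servo_tool(
  rows=[
    [[0, 0, 0, 0, 0, 0, 0.7], [0, 0, 0, 0, 0, 0, 0.7], [0, 0, 0, 0, 0, 0, 0.7], [0, 0, 0, 0, 0, 0, 0.7], [0, 0, 0, 0, 0, 0, 0.7], [0, 0, 0, 0, 0, 0, 0.7]],
  ],
  squeeze=20,
)

```text
t: 12.28
tcp_pos: [0.4852, -0.1251, 0.0702]
tool_rot: [1.0, -0.026, -0.0, -0.0]
force: [-0.0, 0.7, -7.2]
finger_gap: 0.889
gripper_force: 26.5
```

Call:
servo_tool(
  rows=[
    [[0, 0, 0, 0, 0, 0.0015, 0.7], [0, 0, -1.5, 0.01, -0.003, 0, 0.7], [0, 0, -1.5, 0.015, -0.004, 0, 0.7], [0, 0, 0, 0.015, 0, 0, 0.7], [0, 0, 0, 0.015, 0, 0, 0.7], [0, 0, 0, 0, 0, 0, 0.7]],
  ],
)

```text
t: 12.78
tcp_pos: [0.5435, -0.1199, 0.07]
tool_rot: [1.0, 0.001, 0.002, 0.001]
force: [1.0, 0.1, -5.5]
finger_gap: 0.888
gripper_force: 27.3
```

```bash
python3 - <<'E'
from h import *
st()
o=np.zeros((480,800,3),np.uint8)
t=manip.snapshot("top")[90:210,230:330];s=manip.snapshot("scene")[110:230,150:250]
o[:,:400]=cv2.resize(t,None,fx=4,fy=4);o[:,400:]=cv2.resize(s,None,fx=4,fy=4);cv2.imwrite("pics/g2.png",o)
E
```

```text
12.78 [ 0.5435 -0.1199  0.07  ] [1.0e+00 7.0e-04 2.4e-03 1.0e-03] [-0.42  0.71  1.74  0.    0.69  1.15] [ 1.   0.1 -5.5] 0.8884440288233967
```

View pics/g2.png

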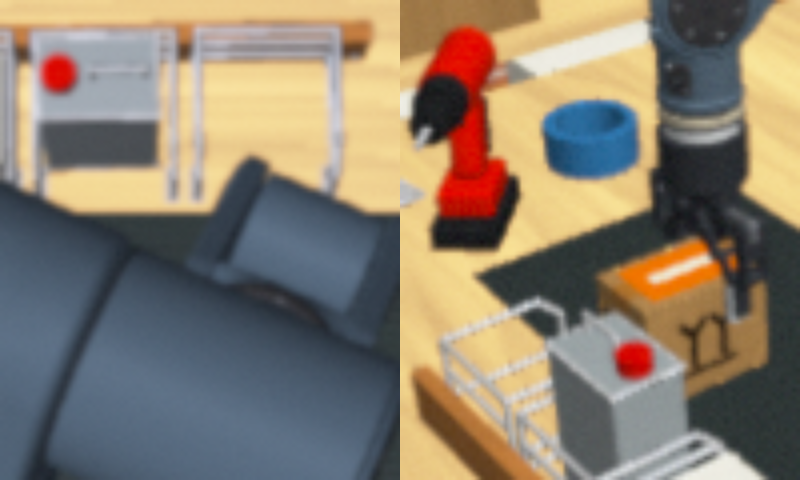

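The carton is held across its width by both fingers, label up, squared and in front of the bay; no contact with the tin. I'll lower it slightly so it bears on the bench, then slide it in.

Call:
servo_tool(
  rows=[
    [[0, 0, 0, 0, -0.001, 0.0015, 0.7], [0, 0, 0, 0, -0.001, 0.0015, 0.7], [0, 0, 0, 0, 0, 0, 0.7], [0, 0, 0, 0, 0, 0, 0.7]],
  ],
)

```text
t: 13.22
tcp_pos: [0.5438, -0.1198, 0.0697]
tool_rot: [1.0, 0.0, 0.004, 0.002]
force: [-0.2, -4.9, 19.2]
finger_gap: 0.893
gripper_force: 29.9
```

Call:
servo_tool(
  rows=[
    [[0, 0, 0, 0.01, 0, 0, 0.7], [0, 0, 0, 0.012, 0, 0, 0.7], [0, 0, 0, 0.012, 0, 0, 0.7], [0, 0, 0, 0.012, 0, 0, 0.7], [0, 0, 0, 0.012, 0, 0, 0.7], [0, 0, 0, 0.01, 0, 0, 0.7], [0, 0, 0, 0, 0, 0, 0.7]],
  ],
)

```text
t: 13.8
tcp_pos: [0.6024, -0.1161, 0.0686]
tool_rot: [1.0, 0.001, -0.007, -0.001]
force: [-14.9, 0.7, 25.3]
finger_gap: 0.886
gripper_force: 30.7
```

Call:
servo_tool(
  rows=[
    [[0, 0, 0, 0, 0.001, -0.001, 0.7], [0, 0, 0, 0.008, 0, 0, 0.7], [0, 0, 0, 0.008, 0, 0, 0.7], [0, 0, 0, 0, 0, 0, 0.7], [0, 0, 0, 0, 0, 0, 0.7]],
  ],
)

```text
t: 14.22
tcp_pos: [0.6199, -0.117, 0.0685]
tool_rot: [1.0, 0.001, -0.005, -0.001]
force: [-9.8, 2.3, 16.7]
finger_gap: 0.887
gripper_force: 29.7
```

Call:
servo_tool(
  rows=[
    [[0, 0, 0, 0, 0, 0, 1], [0, 0, 0, 0, 0, 0, 1], [0, 0, 0, 0, 0, 0, 1], [0, 0, 0, 0, 0, 0, 1]],
  ],
)

```text
t: 14.55
tcp_pos: [0.6249, -0.1183, 0.0667]
tool_rot: [1.0, 0.0, 0.0, 0.0]
force: [-0.1, -0.9, -0.0]
finger_gap: 1.002
gripper_force: 0.0
```

Call:
servo_tool(
  rows=[
    [[0, 0, 0, -0.01, 0, 0, 1], [0, 0, 0, -0.02, 0, 0, 1], [0, 0, 0, -0.025, 0, 0, 1], [0, 0, 0, -0.025, 0, 0, 1], [0, 0, 0, -0.01, 0, 0, 1], [0, 0, 0, 0, 0, 0, 1]],
  ],
)

```text
t: 15.05
tcp_pos: [0.5316, -0.1175, 0.0664]
tool_rot: [1.0, 0.0, -0.002, -0.001]
force: [-0.4, 0.2, -0.0]
finger_gap: 0.998
gripper_force: 0.0
```

Call:
servo_tool(
  rows=[
    [[0, 0, 0, 0, 0, 0.004, 0], [0, 0, 0, 0, 0, 0, 0], [0, 0, 0, 0, 0, 0, 0], [0, 0, 0, 0, 0, 0, 0], [0, 0, 0, 0, 0, 0, 0]],
  ],
)

```text
t: 15.47
tcp_pos: [0.5356, -0.1183, 0.0628]
tool_rot: [1.0, 0.001, 0.0, 0.0]
force: [0.6, 0.5, 0.7]
finger_gap: 0.501
gripper_force: 0.0
```

```bash
python3 - <<'E'
from h import *
st(); s=manip.snapshot("scene"); t=manip.snapshot("top"); n="top"
for n,im in(("top",t),("scene",s)):
    h=cv2.cvtColor(im,cv2.COLOR_BGR2HSV); m=cv2.inRange(h,(5,215,200),(20,255,255))
    lo=proj(n,[[.63,-.118,.1]])[0]; mm=np.zeros_like(m); cv2.circle(mm,tuple(int(v) for v in lo),45,255,-1); m&=mm
    cs=cv2.findContours(m,0,2)[0]; c=max(cs,key=cv2.contourArea); w=unproj(n,c[:,0],.1); print(n,cv2.contourArea(c),w.min(0).round(3),w.max(0).round(3),cv2.minAreaRect((w[:,:2]*1000).astype(np.float32)))
E
```

```text
15.47 [ 0.5356 -0.1183  0.0628] [1.e+00 7.e-04 4.e-04 2.e-04] [-0.42  0.71  1.76  0.    0.67  1.15] [0.6 0.5 0.7] 0.5012233065843869
top 150.0 [ 0.64  -0.144  0.1  ] [ 0.692 -0.093  0.1  ] ((665.9939575195312, -118.33480834960938), (51.03464889526367, 52.212440490722656), 89.3671875)
scene 95.5 [ 0.6   -0.146  0.1  ] [ 0.691 -0.091  0.1  ] ((645.3172607421875, -118.7620620727539), (54.20460891723633, 91.41959381103516), 89.0941162109375)
```

Call:
servo_tool(
  rows=[
    [[0, 0, 0, 0.015, 0, 0, 0], [0, 0, 0, 0.015, 0, 0, 0], [0, 0, 0, 0.01, 0, 0, 0], [0, 0, 0, 0.01, 0, 0, 0], [0, 0, 0, 0.01, 0, 0, 0], [0, 0, 0, 0.01, 0, 0, 0], [0, 0, 0, 0.01, 0, 0, 0], [0, 0, 0, 0.01, 0, 0, 0]],
  ],
)

```text
t: 16.23
tcp_pos: [0.6216, -0.1172, 0.0623]
tool_rot: [1.0, 0.001, -0.004, -0.001]
force: [-6.4, -0.9, 2.3]
finger_gap: 0.501
gripper_force: 0.0
```

Call:
servo_tool(
  rows=[
    [[0, 0, 0, 0.003, 0, 0, 0], [0, 0, 0, 0.003, 0, 0, 0], [0, 0, 0, 0, 0, 0, 0]],
  ],
)

```text
t: 16.48
tcp_pos: [0.6295, -0.1177, 0.0624]
tool_rot: [1.0, 0.001, -0.002, -0.0]
force: [-3.6, 0.1, -0.8]
finger_gap: 0.497
gripper_force: 0.0
```

Call:
servo_tool(
  rows=[
    [[0, 0, 0, 0.003, 0, 0, 0], [0, 0, 0, 0.003, 0, 0, 0], [0, 0, 0, 0, 0, 0, 0]],
  ],
)

```text
t: 16.73
tcp_pos: [0.6333, -0.1176, 0.0621]
tool_rot: [1.0, 0.001, -0.004, -0.001]
force: [-8.1, -1.6, 3.3]
finger_gap: 0.499
gripper_force: 0.0
```

```bash
python3 - <<'E'
from h import *
st(); s=manip.snapshot("scene"); t=manip.snapshot("top")
for n,im in(("top",t),("scene",s)):
    h=cv2.cvtColor(im,cv2.COLOR_BGR2HSV); m=cv2.inRange(h,(5,215,200),(20,255,255))
    lo=proj(n,[[.70,-.118,.1]])[0]; mm=np.zeros_like(m); cv2.circle(mm,tuple(int(v) for v in lo),40,255,-1); m&=mm
    cs=cv2.findContours(m,0,2)[0]; c=max(cs,key=cv2.contourArea); w=unproj(n,c[:,0],.1); print(n,cv2.contourArea(c),w.min(0).round(3),w.max(0).round(3),cv2.minAreaRect((w[:,:2]*1000).astype(np.float32)))
E
```

```text
16.73 [ 0.6333 -0.1176  0.0621] [ 1.0e+00  9.0e-04 -4.2e-03 -8.0e-04] [-0.36  0.8   1.5  -0.    0.85  1.21] [-8.1 -1.6  3.3] 0.4988452973248646Traceback (most recent call last):
  File "<stdin>", line 6, in <module>
ValueError: max() iterable argument is empty
```

Call:
servo_tool(
  rows=[
    [[0, 0, 0, 0.003, 0, 0, 0], [0, 0, 0, 0.002, 0, 0, 0], [0, 0, 0, 0, 0, 0, 0]],
  ],
)

```text
t: 17.08
tcp_pos: [0.6331, -0.1169, 0.0613]
tool_rot: [1.0, 0.001, -0.01, -0.002]
force: [-17.9, -1.1, 7.1]
finger_gap: 0.498
gripper_force: 0.0
```

The force rose to 18 N without further travel, so the carton is against the back wires. I'll back off and check.

Call:
servo_tool(
  rows=[
    [[0, 0, 0, -0.005, 0, 0, 0], [0, 0, 0, -0.015, 0, 0, 0], [0, 0, 0, -0.03, 0, 0, 0], [0, 0, 0, -0.03, 0, -0.02, 0], [0, 0, 0, -0.03, 0, -0.03, 0], [0, 0, 0, -0.03, 0, -0.03, 0], [0, 0, 0, -0.03, 0, -0.03, 0], [0, 0, 0, 0, 0, 0, 0]],
  ],
)

```text
t: 17.75
tcp_pos: [0.4707, -0.1181, 0.1756]
tool_rot: [1.0, -0.0, 0.002, 0.001]
force: [-1.1, -0.3, -0.2]
finger_gap: 0.499
gripper_force: 0.0
```

```bash
python3 - <<'E'
from h import *
st(); t=manip.snapshot("top"); s=manip.snapshot("scene")
for n,im in(("top",t),("scene",s)):
    h=cv2.cvtColor(im,cv2.COLOR_BGR2HSV); m=cv2.inRange(h,(5,200,180),(20,255,255))
    q=proj(n,[[.77,-.168,.1],[.77,-.068,.1],[.64,-.068,.1],[.64,-.168,.1]]).astype(np.int32)
    mm=np.zeros_like(m); cv2.fillPoly(mm,[q],255); m&=mm
    p=cv2.findNonZero(m)
    if p is None: print(n,"none"); continue
    w=unproj(n,p[:,0],.1); print(n,len(p),w.min(0).round(3),w.max(0).round(3),w.mean(0).round(4),cv2.minAreaRect((w[:,:2]*1000).astype(np.float32)))
o=np.zeros((480,800,3),np.uint8)
o[:,:400]=cv2.resize(t[80:200,230:330],None,fx=4,fy=4);o[:,400:]=cv2.resize(s[90:210,140:240],None,fx=4,fy=4);cv2.imwrite("pics/z.png",o)
print(proj("top",[[.77,-.118,0],[.77,-.118,.088]]))
E
```

```text
17.75 [ 0.4707 -0.1181  0.1756] [ 1.0e+00 -1.0e-04  1.8e-03  1.0e-03] [-0.48  0.46  1.86 -0.    0.83  1.09] [-1.1 -0.3 -0.2] 0.49882638877534347
top 423 [ 0.661 -0.145  0.1  ] [ 0.754 -0.09   0.1  ] [ 0.7074 -0.1175  0.1   ] ((707.6109619140625, -117.35135650634766), (54.31517791748047, 93.0660629272461), 89.65642547607422)
scene 158 [ 0.656 -0.146  0.1  ] [ 0.752 -0.089  0.1  ] [ 0.7149 -0.1234  0.1   ] ((704.2653198242188, -117.72274780273438), (96.38799285888672, 56.76765060424805), 0.2648560404777527)
[[294.90992159 106.07614738]
 [296.7972043   97.20696992]]
```

The label fit puts the carton centre at x ≈ 0.708, y ≈ -0.1175, square to 0.4° and home within about 3 mm. The arm is clear, so I'm handing in.

```bash
python3 -c "
from h import *
print(manip.sign_off())"
```

```text
the job is handed in; nothing more can be done
None
```

I rolled the carton upright in two quarter turns, slid it home in the right-hand bay (about 3 mm from fully home, square to under 1°), and handed the job in at about 18 s with no bystander touched that I saw; no verdict came back.

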